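# Clear the bar weight and mark the sloping plate

### The job

A bar weight has been left lying on the metal plate of the sloping easel: lift it off and set it down flat on the middle of the rubber mat. Then take the marking punch from its wooden block and, holding it square to the plate, press its tip gently for about half a second inside the engraved ring on the left (as seen from the robot) and after that inside the right one, without ramming the plate. Stand the punch back in its block, and leave the bottles, jar and tumbler where they are.

Things in the scene. Friction and masses are not known exactly. Their poses are not given: they have to be found in the camera images.
- easel: Fixed wooden easel, 220 mm wide (its y); its 210 mm board slopes at 30 degrees, facing away from the robot: it rises towards the robot (its +x) to 140 mm above the table. Origin: centre of its foot on the table. Along the board's low edge, on the far side from the robot, runs a lip 10 mm thick, standing 9 mm above the plate's top face.
- plate: Aluminium plate on the easel, 140 (its x, up the slope) by 180 (y, to the robot's right) by 5 mm. Its top face is z = 0; z is its normal, 30 deg from vertical, leaning away from the robot. Origin: middle of the lip's inner face, 2 mm below the plate's low edge. Sprung: still up to about 8 N, then gives 1 mm per N along its normal for 6 mm, then rigid.
- ring_left (a point): Centre of the left engraved ring on the plate's top face (the plate's -y side): a dark ring 13 mm across. It is 30 mm up the slope from the lip and 45 mm left of the plate's middle. Same axes as the plate. The weight may cover one or both rings at the start.
- ring_right (a point): Centre of the right engraved ring, like the left one, 45 mm right of the plate's middle.
- weight: Dark steel bar weight, about 0.6 kg, loose: bar 45 (x) by 110 (y) by 16 mm high; in the middle of its top an upright flat tab 30 (x) by 15 mm (y, the width to grip), its top 62 mm above the underside. Origin: centre of the underside; z through the tab. At the start flat on the sloping plate against the lip, its z 30 degrees from vertical.
- mat: Black rubber mat, fixed, 150 by 150 by 4 mm, flat on the table to one side of the easel. Origin: centre of its underside on the table; its top is 4 mm up. The weight belongs on its middle.
- block: Wooden block, fixed, 70 by 70 by 52 mm, on the other side of the easel, with an upright through hole 17 mm wide in the middle. Origin: centre of its underside on the table. The punch stands in the hole, hanging by its collar on the block's top face.
- punch: Steel marking punch, loose, 0.12 kg, 105 mm long. Origin at its tip, z along it to the grip end. From the tip: round shaft 8 mm thick, point tapering to 3.6 mm; round collar 26 mm across from 45 to 50 mm; square grip 15 by 15 mm (sides along its x and y) from 50 to 105 mm. At the start upright in the block, tip 7 mm above the table.
- punch_tip (a point): The tip of the punch, at the punch's origin.
- ink_a: Small clear ink bottle, 36 mm across, 65 mm high, origin under its centre. Leave alone.
- ink_b: Small amber ink bottle, 36 mm across, 65 mm high, origin under its centre. Leave alone.
- tumbler: White plastic tumbler, 76 mm across, 110 mm high, origin under its centre. Leave alone.
- jar: White jar, 68 mm across, 85 mm high, origin under its centre. Leave alone.
Things that resemble listed ones, but are neither listed nor needed, are in the scene too. What is shaped like the block but blue or orange is not meant. Several things have the shape of the weight; the one meant has the colours described above.

How it is judged:
By the outcome, as a careful person would: the job done as asked, in the order asked, and still so for the second after the job is handed in, with the robot touching nothing.
It also fails if it takes over 72 s, if anything falls off the work surface, if the arm or the gripper's body presses on something with over 40 N, if the wrist force passes 120 N, or if a joint passes its speed limit or range.

### The arm

A 7-joint arm with a two-finger parallel gripper is mounted at the origin on the work surface. World frame = base frame: x ahead of the robot, y to its left, z up, the work surface at z = 0. Lengths are in m, angles in rad, forces in N, time in s.
With the tool pointing down it reaches from about 0.425 to 0.925 m from the base axis. Payload 6.8 kg.
Tool frame: the origin (TCP) lies between the finger pads; the fingertips stand 25 mm ahead of it and the grasp point (between the pads) lies 6 mm ahead of it; z points along the fingers, y is the line along which they close (so a half turn about z gives the same grasp; the last joint's range is limited). The gripper opens to 85 mm and grips with 20 to 120 N. Pads are 22 mm wide; open, the fingers measure 114 mm over their backs; the gripper's body (76 mm by 85 mm) begins 54 mm behind the grasp point. The pads swing forward as they close: fully open they stand 13 mm farther back than shut.
Start: joints at [-1.318, 0.477, 0.022, 1.555, -0.011, 1.109, -0.083], TCP at [0.238, 0.632, 0.256] pointing down, gripper open.
Joint ranges: [-2.96, 2.96], [-0.34, 2.1], [-1.41, 1.46], [0.24, 2.44], [-1.37, 4.51], [0.17, 1.92], [-2.96, 2.96]. Speed limits (rad/s): [2.39, 2.39, 3.14, 3.14, 3.14, 3.14, 3.14].

### API

Orientations are given as a unit quaternion [x, y, z, w].
In Python, from cell import bot, snapshot gives the robot as it stands. The module is installed in compiled form; this text tells all that it offers.
- The arm moves only by the tool drive_tool, never from a script. Its argument "rows" is text: rows parted by semicolons, each of 7 numbers parted by spaces: the shift along the tool's x, y, z as a fraction of full scale, then the turn, a rotation vector about the tool's x, y, z as a fraction of full scale, then the opening, from 0 (shut) to 1 (fully open). A call has 1 to 20 rows; each row shifts and turns the commanded pose from where the row before left it, along the tool's axes as they then stand; what a row does not reach is not made up. Full scale, the value 1, is 0.25 m for a shift and pi/2 rad for a turn. A row lasts 1/12 s, in which the tool goes at most 41.7 mm and 7.16 degrees, less where a joint would pass 70% of its speed; a pose out of reach is approached as far as the arm can. A call with a number of a shift or a turn outside -1 to 1 is refused whole. A call with a gripper value outside its range is refused whole. The fingers move at their own pace and stop on an object; "grip_force" is the grip in N (left out, the last holds). Time passes only in rows, so rows that do not move let the fingers close. It gives the time, the measured TCP pose, the force, the opening and the grip force at its end, in the units of the state.
- bot.read_state(): the state, without advancing time (a new reading comes with each control period).
- snapshot(name): name is "side" or "top"; returns a dict with "image" (400x640x3 uint8, red, green, blue), "fx", "fy", "cx", "cy" (pixels), "world_from_camera" (4x4, takes a point from camera to world coordinates). Camera axes: x right, y down, z forward; pixel columns grow to the right and rows downward; lengths in m; the calibration is good to about 2 mm. A picture is of the moment at which its call begins. There is no depth.
- bot.sign_off(): hands the job in; it is judged then, once.
The state is a dict: "time_s": time; "joint_pos": joint angles; "qd": joint speeds; "effort": joint torques, N m; "tool_pos": TCP position; "tool_rot": TCP orientation; "force": force on the tool from outside, world axes, zero at the start; "wrist_torque": the same for the moment, N m; "grip_width": finger opening in m; "finger_force": force on a finger pad.
Only numpy, scipy, OpenCV 4.12 (cv2) and the standard library are available. Lean on these libraries where they do the work, as an engineer would, in place of code of your own. Each camera call takes 0.05 s, during which the arm holds its last target. There are 200 camera calls.

## Working session

There is one attempt and no reset: what is moved stays moved. The work goes in short steps, Python scripts to look and compute and a tool call to move; the robot and the scene stay as the last step left them, time stands still between calls to the robot, and variables do not carry over. Pictures are saved under pics/ and viewed, at most 13 in all, crops included, and the job is handed in when it is done.

Besides the shell and the picture viewer there is one more tool, called after "Request:" by a JSON object that holds its "op" and its "data", one argument or row to a line. drive_tool: Moves the arm, as the interface text tells. Shift numbers are shares of 0.25 m and turn numbers shares of pi/2 rad, none past 1 either way. Its arguments: {"type":"object","properties":{"rows":{"type":"string"},"grip_force":{"type":"number"}},"required":["rows"]}

```bash
mkdir -p pics
cat > h.py <<'E'
import numpy as np, cv2
from cell import bot, snapshot
from scipy.spatial.transform import Rotation as R
E
python3 - <<'E'
from h import *
import pickle
for n in ("top","side"):
    s=snapshot(n); pickle.dump(s,open(n+"0.pkl","wb"))
    cv2.imwrite(f"pics/{n}0.png",s["image"][:,:,::-1])
    print(n,s["fx"],s["fy"],s["cx"],s["cy"],np.round(s["world_from_camera"],4).tolist())
st=bot.read_state(); print(st)
E
```

```text
top 460.03540380378996 460.03540380378996 320.6994075306658 197.3635072671731 [[-0.0019, -0.993, 0.1179, 0.406], [-1.0, 0.0019, -0.0005, 0.0054], [0.0002, -0.1179, -0.993, 1.2411], [0.0, 0.0, 0.0, 1.0]]
side 490.2379559310433 490.2379559310433 327.5807204097264 194.36660542533411 [[0.7642, -0.3272, 0.5559, -0.1569], [-0.6449, -0.4, 0.6512, -0.8111], [0.0093, -0.8561, -0.5167, 0.7268], [0.0, 0.0, 0.0, 1.0]]
{'time_s': 0.1, 'joint_pos': array([-1.3180854 ,  0.4777196 ,  0.02232207,  1.55632415, -0.01147313,
        1.1092796 , -0.08308858]), 'qd': array([-9.58005919e-05, -2.79986631e-03, -2.91237663e-04, -2.35748318e-03,
        1.05709538e-03, -6.07583271e-05,  2.57326794e-03]), 'effort': array([ 5.09933248e-03, -5.97757995e+01,  1.61420155e+00, -2.81951916e+01,
        1.29100299e-02,  5.01844188e-03, -3.53264042e-06]), 'tool_pos': array([0.23813106, 0.63109396, 0.25543306]), 'tool_rot': array([ 1.79397906e-01,  9.83776270e-01, -7.97432091e-04, -7.90920513e-05]), 'force': array([-0.59959642, -0.95147584, -0.3812198 ]), 'wrist_torque': array([-0.00062908, -0.00206974,  0.02398351]), 'finger_force': 0.0, 'grip_width': 0.08518902185768665}
```

View pics/top0.png

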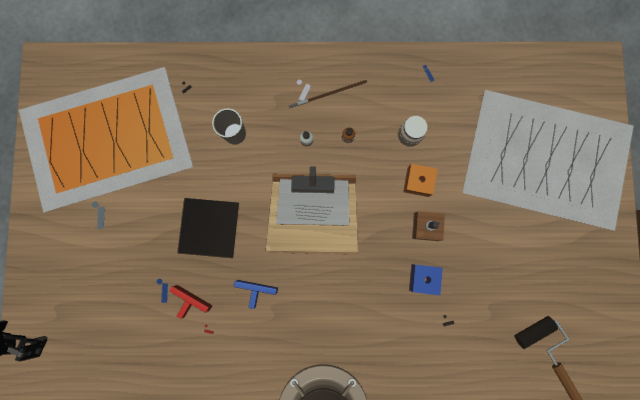

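View pics/side0.png

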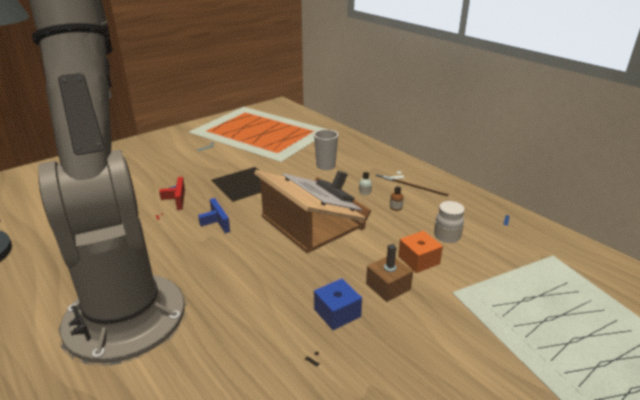

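Run:
```python
from h import *
a=cv2.imread("pics/top0.png");b=cv2.imread("pics/side0.png")
c=a[165:265,260:450]; cv2.imwrite("pics/topc.png",cv2.resize(c,None,fx=4,fy=4,interpolation=cv2.INTER_CUBIC))
c=b[160:310,250:450]; cv2.imwrite("pics/sidec.png",cv2.resize(c,None,fx=4,fy=4,interpolation=cv2.INTER_CUBIC))
```

```text
(no output)
```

View pics/topc.png

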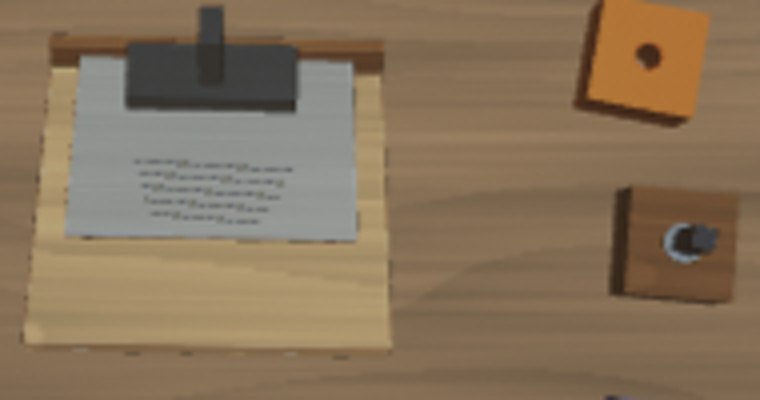

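View pics/sidec.png

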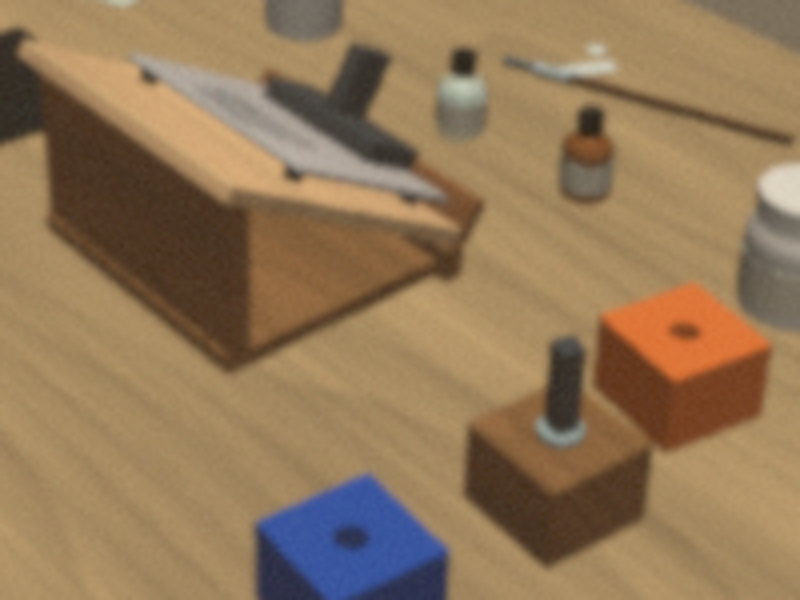

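```bash
cat >> h.py <<'E'
import pickle
from scipy.optimize import least_squares
def proj(s,P):
    T=np.linalg.inv(s["world_from_camera"]); c=np.atleast_2d(P)@T[:3,:3].T+T[:3,3]
    return np.c_[c[:,0]/c[:,2]*s["fx"]+s["cx"], c[:,1]/c[:,2]*s["fy"]+s["cy"]]
def ray(s,uv,z):
    W=s["world_from_camera"]; d=W[:3,:3]@np.array([(uv[0]-s["cx"])/s["fx"],(uv[1]-s["cy"])/s["fy"],1])
    return W[:3,3]+d*(z-W[2,3])/d[2]
C30,S30=np.cos(np.pi/6),.5
P0=np.array([[-C30,0,S30],[0,-1,0],[S30,0,C30]]).T
def plateR(yaw): return R.from_euler('z',yaw).as_matrix()@P0
E
python3 - <<'E'
from h import *
t=pickle.load(open("top0.pkl","rb"));s=pickle.load(open("side0.pkl","rb"))
ct=lambda p:(np.array(p)+.5)/4-.5+[260,165]
cs=lambda p:(np.array(p)+.5)/4-.5+[250,160]
pp=np.array([[.002,-.09,0],[.002,.09,0],[.142,.09,0],[.142,-.09,0]])
tp=ct([(81,57),(353,63),(356,241),(65,236)]); sp=cs([(448,197),(133,55)])
def f(q):
    M=plateR(q[3]); W=pp@M.T+q[:3]
    return np.r_[(proj(t,W)-tp).ravel(),(proj(s,W[[1,3]])-sp).ravel()]
r=least_squares(f,[.75,0,.04,0]); q=r.x; print("plate",q,np.round(r.fun,1))
M=plateR(q[3])
# weight in plate frame: x,y,yaw
wp=np.array([[-.0225,-.055,.016],[-.0225,.055,.016],[.0225,.055,.016],[.0225,-.055,.016],[-.015,-.0075,.062],[-.015,.0075,.062]])
wt=ct([(128,44),(298,45),(297,103),(125,103),(199,8),(222,7)])
def g(v):
    a=R.from_euler('z',v[2]).as_matrix(); W=(wp@a.T+[v[0],v[1],0])@M.T+q[:3]
    W2=(np.array([[0,0,.062]])+[v[0],v[1],0])@M.T+q[:3]
    return np.r_[(proj(t,W)-wt).ravel(),(proj(s,W2)-cs((368,52))).ravel()]
r=least_squares(g,[.0225,0,0]); print("weight",r.x,np.round(r.fun,1))
bp=np.array([[-1,-1],[1,-1],[1,1],[-1,1]])*.035
bt=ct([(740,196),(632,186),(625,295),(732,302)]); bs=cs([(650,450),(552,495),(468,427)])
def h(v):
    c,n=np.cos(v[2]),np.sin(v[2]); b=np.array([[1,-1],[1,1],[-1,1],[-1,-1]])*.035
    W=np.c_[b@np.array([[c,n],[-n,c]])+v[:2],np.full(4,.052)]
    return np.r_[(proj(t,W)-bt).ravel(),(proj(s,W[[0,3,2]])-bs).ravel()]
r=least_squares(h,[.65,-.27,0]);print("block",r.x,np.round(r.fun,1))
for nm,z,a,b in (("griptop",.112,(706,238),(567,343)),("collar",.057,(686,242),(560,428))):
    print(nm,ray(t,ct(a),z),ray(s,cs(b),z))
im=cv2.cvtColor(t["image"],cv2.COLOR_RGB2GRAY)[190:265,170:250]
cn,_=cv2.findContours((im<40).astype(np.uint8),0,1); k=max(cn,key=cv2.contourArea); mr=cv2.minAreaRect(k); print(mr)
for p in [mr[0]]+list(cv2.boxPoints(mr)): print(ray(t,np.array(p)+[170,190],.004))
for n,im,c in (("t",t,(437,225)),("s",s,(391,255))):
    u,v=c; cv2.imwrite(f"pics/g{n}.png",cv2.resize(im["image"][v-20:v+20,u-20:u+20,::-1],None,fx=10,fy=10,interpolation=cv2.INTER_CUBIC))
cv2.imwrite("pics/g.png",np.hstack([cv2.imread("pics/gt.png"),cv2.imread("pics/gs.png")]))
E
```

```text
plate [ 0.59701033  0.02247723  0.04607949 -0.02210301] [-0.2 -0.2  0.3 -0.3  0.6 -0.2 -0.3 -0.4  0.2  0.8 -1.4 -0.4]
weight [ 0.02656005 -0.00293697  0.01959094] [-0.2  0.4 -0.3  0.3  0.3 -0.5 -0.1 -0.7  0.1  0.1  0.4  0.4  0.1 -0.5]
block [ 0.47281321 -0.2782276  -0.09174683] [-0.  -0.2  0.  -0.1  0.  -0.3  0.4  0.4  0.4 -0.6 -0.2  0.7 -0.6 -0.4]
griptop [ 0.47330526 -0.27834595  0.112     ] [ 0.47496781 -0.27647227  0.112     ]
collar [ 0.47403692 -0.27921806  0.057     ] [ 0.47399189 -0.27805596  0.057     ]
((38.094520568847656, 37.35205841064453), (54.38374710083008, 55.221229553222656), 6.009005546569824)
[0.4722369  0.30753435 0.004     ]
[0.40671416 0.38568367 0.004     ]
[0.55437269 0.37514278 0.004     ]
[0.53859291 0.22839118 0.004     ]
[0.39136401 0.24096545 0.004     ]
```

View pics/g.png

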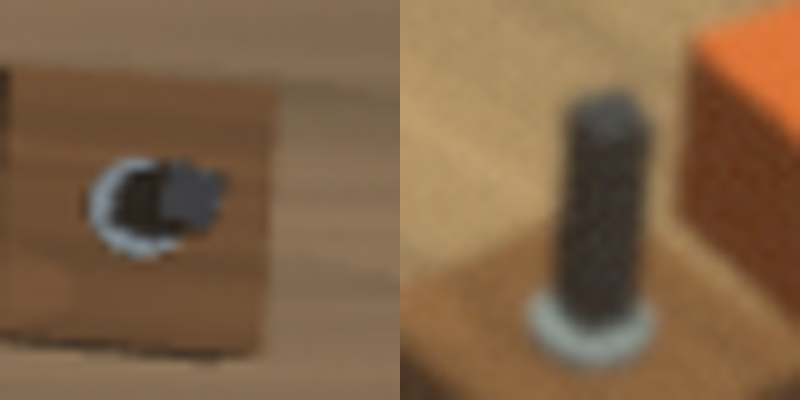

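```bash
cat >> h.py <<'E'
def toolR(yaw,tilt=0):
    # tilt=30deg -> square to plate
    return R.from_euler('z',yaw)*R.from_matrix(np.array([[-1,0,0],[0,1,0],[0,0,-1.]]).T)*R.from_euler('y',tilt)
def goto(grasp,Rt,off=0.006,st=None):
    """prints needed total shift (tool axes, fraction) and turn (fraction) to bring grasp point there"""
    st=st or bot.read_state(); Rc=R.from_quat(st["tool_rot"]); tcp=np.array(grasp)-Rt.apply([0,0,off])
    d=Rc.inv().apply(tcp-st["tool_pos"]); w=(Rc.inv()*Rt).as_rotvec()
    print("tcp",tcp.round(4),"dist world",(tcp-st["tool_pos"]).round(4),"shift/0.25 in current axes",(d/.25).round(4),
      "in target axes",(Rt.inv().apply(tcp-st["tool_pos"])/.25).round(4),"turn",(w/(np.pi/2)).round(4),"deg",np.degrees(w).round(1))
E
python3 - <<'E'
from h import *
t=pickle.load(open("top0.pkl","rb"));s=pickle.load(open("side0.pkl","rb"))
ct=lambda p:(np.array(p)+.5)/4-.5+[260,165]
cs=lambda p:(np.array(p)+.5)/4-.5+[250,160]
pp=np.array([[.002,-.09,0],[.002,.09,0],[.142,.09,0],[.142,-.09,0]])
tp=ct([(81,57),(353,63),(356,241),(65,236)]); sp=cs([(448,197),(133,55)])
wp=np.array([[-.0225,-.055,.016],[-.0225,.055,.016],[.0225,.055,.016],[.0225,-.055,.016],[-.015,-.0075,.062],[-.015,.0075,.062]])+[.0225,0,0]
wt=ct([(128,44),(298,45),(297,103),(125,103),(199,8),(222,7)])
def f(q):
    M=plateR(q[3]); T=lambda P:np.atleast_2d(P)@M.T+q[:3]; W=T(pp)
    B=T([[q[5],-.11,q[6]],[q[5],.11,q[6]]])
    return np.r_[(proj(t,W)-tp).ravel(),(proj(s,W[[1,3]])-sp).ravel(),
      (proj(t,T(wp+[0,q[4],0]))-wt).ravel(),(proj(s,T([.0225,q[4],.062]))-cs((368,52))).ravel(),
      (proj(t,B)-ct([(25,345),(391,347)])).ravel(),(proj(s,B)-cs([(22,48),(232,195)])).ravel(),(B[:,2]-.14)*1000,(q[2]-.045)*300]
r=least_squares(f,[.6,0,.04,0,0,.19,0]); q=r.x; print(q.round(4),np.round(r.fun,1))
M=plateR(q[3]); np.save("plate.npy",q)
G=M@[.0225,q[4],.045]+q[:3]; print("weight grasp",G, "normal",M[:,2])
goto(G,toolR(q[3],np.radians(30))); print(toolR(q[3],np.radians(30)).as_matrix().round(3),M.round(3))
goto(G+.12*M[:,2],toolR(q[3],np.radians(30)))
E
```

```text
[ 0.5953  0.0226  0.046  -0.0155 -0.0032  0.2095 -0.013 ] [-0.2  0.7  0.3  0.1  0.9  0.3  0.   0.5 -0.2  1.  -2.  -0.  -0.1 -0.4
 -0.3 -0.   0.  -0.9 -0.3 -1.4  0.1 -0.5  0.3 -0.1  0.5 -0.1  0.  -0.1
  1.   0.7 -0.4 -1.4  0.1 -1.3 -0.5 -0.5  0.3]
weight grasp [0.5983442  0.02574772 0.09620924] normal [ 0.4999402  -0.00773308  0.8660254 ]
tcp [0.6013 0.0257 0.1014] dist world [ 0.3632 -0.6054 -0.154 ] shift/0.25 in current axes [-2.214  -1.7519  0.6192] in target axes [-1.5985 -2.3988 -0.2115] turn [ 0.0565  0.3299 -0.215 ] deg [  5.1  29.7 -19.4]
[[-0.866  0.015 -0.5  ]
 [ 0.013  1.     0.008]
 [ 0.5    0.    -0.866]] [[-0.866 -0.015  0.5  ]
 [ 0.013 -1.    -0.008]
 [ 0.5    0.     0.866]]
tcp [0.6613 0.0248 0.2053] dist world [ 0.4232 -0.6063 -0.0501] shift/0.25 in current axes [-2.4399 -1.6713  0.2034] in target axes [-1.5985 -2.3988 -0.6915] turn [ 0.0565  0.3299 -0.215 ] deg [  5.1  29.7 -19.4]
```

Request:
{"op": "drive_tool", "data": {
  "rows": "-0.122 -0.0835 0 0 0 0 1;-0.122 -0.0835 0 0 0 0 1;-0.122 -0.0835 0 0 0 0 1;-0.122 -0.0835 0 0 0 0 1;-0.122 -0.0835 0 0 0 0 1;-0.122 -0.0835 0 0 0 0 1;-0.122 -0.0835 0 0 0 0 1;-0.122 -0.0835 0 0 0 0 1;-0.122 -0.0835 0 0 0 0 1;-0.122 -0.0835 0 0 0 0 1;-0.122 -0.0835 0 0 0 0 1;-0.122 -0.0835 0 0 0 0 1;-0.122 -0.0835 0 0 0 0 1;-0.122 -0.0835 0 0 0 0 1;-0.122 -0.0835 0 0 0 0 1;-0.122 -0.0835 0 0 0 0 1;-0.122 -0.0835 0 0 0 0 1;-0.122 -0.0835 0 0 0 0 1;-0.122 -0.0835 0 0 0 0 1;-0.122 -0.0835 0 0 0 0 1",
  "grip_force": 60
}}

```text
time_s: 1.77
tool_pos: [0.6621, 0.024, 0.2559]
tool_rot: [0.179, 0.984, -0.0, -0.0]
force: [-0.1, 1.2, 0.2]
grip_width: 0.0859
finger_force: 0.0
```

Request:
{"op": "drive_tool", "data": {
  "rows": "0 0 0 0.0094 0.055 -0.0358 1;0 0 0 0.0094 0.055 -0.0358 1;0 0 0 0.0094 0.055 -0.0358 1;0 0 0 0.0094 0.055 -0.0358 1;0 0 0 0.0094 0.055 -0.0358 1;0 0 0 0.0094 0.055 -0.0358 1;0 0 0 0 0 0 1;0 0 0 0 0 0 1"
}}

```text
time_s: 2.43
tool_pos: [0.6617, 0.0258, 0.2541]
tool_rot: [0.008, 0.966, 0.003, -0.259]
force: [0.1, 0.1, 0.2]
grip_width: 0.0854
finger_force: 0.0
```

```bash
cat > w.py <<'E'
from h import *
q=np.load("plate.npy"); M=plateR(q[3]); G=M@[.0225,q[4],.045]+q[:3]; Rt=toolR(q[3],np.radians(30))
st=bot.read_state(); print(st["joint_pos"].round(3),st["time_s"])
goto(G+.05*M[:,2],Rt); goto(G,Rt)
E
python3 w.py
```

```text
[-0.205  0.756  0.186  1.195 -0.156  1.727  1.537] 2.4333
tcp [0.6263 0.0253 0.1447] dist world [-0.0354 -0.0005 -0.1094] shift/0.25 in current axes [-0.0965 -0.0047  0.4495] in target axes [-0.0962 -0.004   0.4496] turn [ 0.0011 -0.0005 -0.0005] deg [ 0.1 -0.  -0. ]
tcp [0.6013 0.0257 0.1014] dist world [-6.040e-02 -1.000e-04 -1.527e-01] shift/0.25 in current axes [-0.0967 -0.005   0.6495] in target axes [-0.0962 -0.004   0.6496] turn [ 0.0011 -0.0005 -0.0005] deg [ 0.1 -0.  -0. ]
```

Request:
{"op": "drive_tool", "data": {
  "rows": "-0.096 -0.004 0 0 0 0 1;0 0 0.1 0 0 0 1;0 0 0.1 0 0 0 1;0 0 0.1 0 0 0 1;0 0 0.1 0 0 0 1;0 0 0.05 0 0 0 1;0 0 0.04 0 0 0 1;0 0 0.04 0 0 0 1;0 0 0.04 0 0 0 1;0 0 0.04 0 0 0 1;0 0 0.03 0 0 0 1;0 0 0.01 0 0 0 1;0 0 0 0 0 0 1"
}}

```text
time_s: 3.52
tool_pos: [0.6007, 0.0258, 0.103]
tool_rot: [0.008, 0.966, 0.003, -0.259]
force: [0.0, -0.4, 0.4]
grip_width: 0.0854
finger_force: 0.0
```

```bash
python3 w.py
python3 - <<'E'
from h import *
s=snapshot("side")["image"][140:230,290:390,::-1]; t=snapshot("top")["image"][140:230,265:365,::-1]
cv2.imwrite("pics/w1.png",np.hstack([cv2.resize(i,None,fx=4,fy=4,interpolation=cv2.INTER_CUBIC) for i in (s,t)]))
E
```

```text
[-0.213  0.801  0.159  1.479 -0.161  1.398  1.555] 3.5167
tcp [0.6263 0.0253 0.1447] dist world [ 0.0256 -0.0005  0.0417] shift/0.25 in current axes [-5.200e-03 -1.000e-04 -1.957e-01] in target axes [-0.0053 -0.0004 -0.1957] turn [ 0.001  -0.0004  0.0002] deg [ 0.1 -0.   0. ]
tcp [0.6013 0.0257 0.1014] dist world [ 0.0006 -0.0001 -0.0016] shift/0.25 in current axes [-0.0053 -0.0004  0.0043] in target axes [-0.0053 -0.0004  0.0043] turn [ 0.001  -0.0004  0.0002] deg [ 0.1 -0.   0. ]
```

View pics/w1.png

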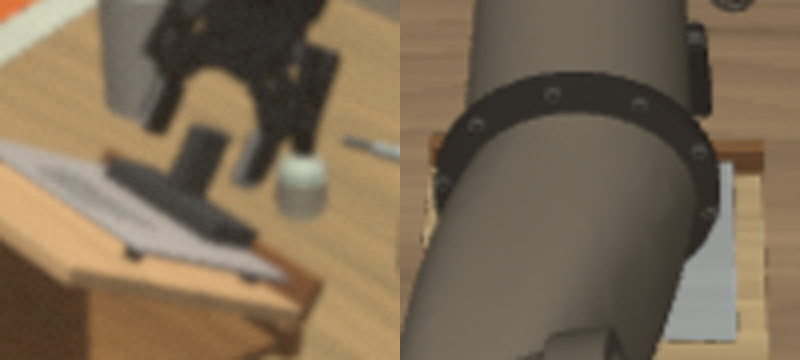

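Request:
{"op": "drive_tool", "data": {
  "rows": "0 0 0 0 0 0 0.5;0 0 0 0 0 0 0.3;0 0 0 0 0 0 0;0 0 0 0 0 0 0;0 0 0 0 0 0 0;0 0 0 0 0 0 0;0 0 0 0 0 0 0;0 0 0 0 0 0 0;0 0 0 0 0 0 0;0 0 0 0 0 0 0",
  "grip_force": 80
}}

```text
time_s: 4.45
tool_pos: [0.6015, 0.0257, 0.1037]
tool_rot: [0.008, 0.966, 0.003, -0.258]
force: [2.0, -0.6, 0.7]
grip_width: 0.0138
finger_force: 78.0
```

Request:
{"op": "drive_tool", "data": {
  "rows": "0 0 -0.02 0 0 0 0;0 0 -0.03 0 0 0 0;0 0 -0.05 0 0 0 0;0 0 -0.08 0 0 0 0;0 0 -0.08 0 0 0 0;0 0 -0.08 0 0 0 0;0 0 -0.08 0 0 0 0;0 0 -0.04 0 0 0 0;0 0 0 0 0 0 0"
}}

```text
time_s: 5.2
tool_pos: [0.6604, 0.0247, 0.2049]
tool_rot: [0.007, 0.966, 0.003, -0.257]
force: [0.0, -0.2, -5.7]
grip_width: 0.0137
finger_force: 78.2
```

Run:
```python
from h import *
st=bot.read_state(); print(st["force"],st["grip_width"],st["joint_pos"].round(3))
t=snapshot("side")
m=np.array([.4722,.3075,.004]); m0=ray(pickle.load(open("top0.pkl","rb")),np.array([38.09,37.35])+[170,190],.004)
q=np.load("plate.npy"); Mi=plateR(q[3])
for y in (-.105,): goto(m+[0,0,.12],toolR(y)); goto(m+[0,0,.049],toolR(y))
```

```text
[ 5.61904104e-03 -2.43155729e-01 -5.67982822e+00] 0.013731818793571906 [-0.203  0.789  0.18   1.245 -0.158  1.639  1.545]
tcp [0.4722 0.3075 0.13  ] dist world [-0.187   0.2828 -0.0733] shift/0.25 in current axes [0.5167 1.1186 0.6377] in target axes [0.8623 1.0466 0.2932] turn [-0.0137 -0.3321  0.0557] deg [ -1.2 -29.9   5. ]
tcp [0.4722 0.3075 0.059 ] dist world [-0.187   0.2828 -0.1443] shift/0.25 in current axes [0.3751 1.1181 0.8839] in target axes [0.8623 1.0466 0.5772] turn [-0.0137 -0.3321  0.0557] deg [ -1.2 -29.9   5. ]
```

Request:
{"op": "drive_tool", "data": {
  "rows": "0 0 -0.02 -0.0023 -0.0554 0.0093 0;0 0 -0.02 -0.0023 -0.0554 0.0093 0;0 0 0 -0.0023 -0.0554 0.0093 0;0 0 0 -0.0023 -0.0554 0.0093 0;0 0 0 -0.0023 -0.0554 0.0093 0;0 0 0 -0.0023 -0.0554 0.0093 0;0.086 0.1046 0 0 0 0 0;0.086 0.1046 0 0 0 0 0;0.086 0.1046 0 0 0 0 0;0.086 0.1046 0 0 0 0 0;0.086 0.1046 0 0 0 0 0;0.086 0.1046 0 0 0 0 0;0.086 0.1046 0 0 0 0 0;0.086 0.1046 0 0 0 0 0;0.086 0.1046 0 0 0 0 0;0.086 0.1046 0 0 0 0 0;0 0 0 0 0 0 0"
}}

```text
time_s: 6.67
tool_pos: [0.4695, 0.3142, 0.2104]
tool_rot: [0.047, 0.999, 0.001, -0.004]
force: [-1.4, 1.7, -6.3]
grip_width: 0.0139
finger_force: 79.0
```

```bash
cat > m.py <<'E'
from h import *
st=bot.read_state(); print(st["force"],st["tool_rot"].round(4))
goto(np.array([.4722,.3075,.051]),toolR(-.105))
E
python3 m.py;  python3 - <<'E'
from h import *
for n in ("top","side"):
    s=snapshot(n); pickle.dump(s,open(n+"1.pkl","wb"))
s=pickle.load(open("side1.pkl","rb"))["image"][90:240,170:370,::-1]; t=pickle.load(open("top1.pkl","rb"))["image"][165:265,260:360,::-1]
cv2.imwrite("pics/w2.png",np.hstack([cv2.resize(s,(400,300)),cv2.resize(t,(400,400),interpolation=cv2.INTER_CUBIC)[:300]]))
E
```

```text
[-1.38137282  1.72729731 -6.29349209] [ 4.700e-02  9.989e-01  7.000e-04 -3.900e-03]
tcp [0.4722 0.3075 0.057 ] dist world [ 0.0027 -0.0067 -0.1534] shift/0.25 in current axes [-0.0179 -0.0262  0.6136] in target axes [-0.0134 -0.0254  0.6138] turn [ 0.0006 -0.005   0.0069] deg [ 0.1 -0.4  0.6]
```

View pics/w2.png

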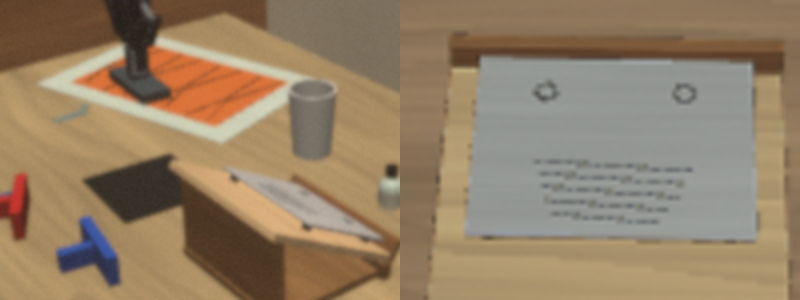

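Request:
{"op": "drive_tool", "data": {
  "rows": "-0.018 -0.026 0.08 0 -0.005 0.007 0;0 0 0.1 0 0 0 0;0 0 0.1 0 0 0 0;0 0 0.1 0 0 0 0;0 0 0.08 0 0 0 0;0 0 0.04 0 0 0 0;0 0 0.03 0 0 0 0;0 0 0.02 0 0 0 0;0 0 0.015 0 0 0 0;0 0 0 0 0 0 0;0 0 0 0 0 0 0"
}}

```text
time_s: 7.68
tool_pos: [0.4819, 0.3004, 0.0716]
tool_rot: [0.058, 0.998, 0.0, 0.004]
force: [0.1, -0.4, -4.5]
grip_width: 0.0144
finger_force: 78.9
```

```bash
python3 m.py
```

```text
[ 0.14775465 -0.43920268 -4.4717432 ] [5.810e-02 9.983e-01 1.000e-04 3.900e-03]
tcp [0.4722 0.3075 0.057 ] dist world [-0.0097  0.0071 -0.0146] shift/0.25 in current axes [0.0424 0.0236 0.0582] in target axes [0.0417 0.0241 0.0585] turn [ 0.0004  0.0049 -0.0072] deg [ 0.   0.4 -0.6]
```

Request:
{"op": "drive_tool", "data": {
  "rows": "0.021 0.012 0 0 0.005 -0.007 0;0.021 0.012 0 0 0 0 0;0 0 0.012 0 0 0 0;0 0 0.012 0 0 0 0;0 0 0.008 0 0 0 0;0 0 0.004 0 0 0 0;0 0 0 0 0 0 0;0 0 0 0 0 0 0"
}}

```text
time_s: 8.35
tool_pos: [0.4718, 0.3071, 0.0618]
tool_rot: [0.053, 0.999, -0.0, -0.001]
force: [0.1, -0.1, -5.3]
grip_width: 0.0141
finger_force: 79.2
```

```bash
python3 m.py
```

```text
[ 0.12259056 -0.08099405 -5.28768236] [ 5.270e-02  9.986e-01 -1.000e-04 -5.000e-04]
tcp [0.4722 0.3075 0.057 ] dist world [ 0.0004  0.0004 -0.0048] shift/0.25 in current axes [-0.0014  0.0017  0.019 ] in target axes [-0.0014  0.0017  0.019 ] turn [-0.0002 -0.0006 -0.0003] deg [-0.  -0.1 -0. ]
```

Request:
{"op": "drive_tool", "data": {
  "rows": "0 0 0.004 0 0 0 0;0 0 0.004 0 0 0 0;0 0 0.004 0 0 0 0;0 0 0 0 0 0 0"
}}

```text
time_s: 8.68
tool_pos: [0.4716, 0.3073, 0.0587]
tool_rot: [0.053, 0.999, -0.0, -0.001]
force: [0.7, 0.3, -4.7]
grip_width: 0.014
finger_force: 79.2
```

Request:
{"op": "drive_tool", "data": {
  "rows": "0 0 0.004 0 0 0 0;0 0 0.002 0 0 0 0;0 0 0 0 0 0 0"
}}

```text
time_s: 8.93
tool_pos: [0.4716, 0.3072, 0.0573]
tool_rot: [0.053, 0.999, -0.0, -0.001]
force: [-0.1, -0.5, -5.3]
grip_width: 0.0139
finger_force: 79.2
```

Request:
{"op": "drive_tool", "data": {
  "rows": "0 0 0.004 0 0 0 0;0 0 0.002 0 0 0 0;0 0 0 0 0 0 0"
}}

```text
time_s: 9.18
tool_pos: [0.4717, 0.3073, 0.0558]
tool_rot: [0.053, 0.999, -0.0, -0.001]
force: [0.4, -0.5, -5.3]
grip_width: 0.0143
finger_force: 79.2
```

Request:
{"op": "drive_tool", "data": {
  "rows": "0 0 0.004 0 0 0 0;0 0 0 0 0 0 0;0 0 0 0 0 0 0"
}}

```text
time_s: 9.43
tool_pos: [0.4717, 0.3073, 0.0557]
tool_rot: [0.053, 0.999, 0.0, -0.001]
force: [-3.9, -3.1, 6.3]
grip_width: 0.0142
finger_force: 80.7
```

Request:
{"op": "drive_tool", "data": {
  "rows": "0 0 -0.001 0 0 0 0;0 0 0 0 0 0 0.3;0 0 0 0 0 0 0.6;0 0 0 0 0 0 0.8;0 0 0 0 0 0 0.8;0 0 0 0 0 0 0.8;0 0 -0.02 0 0 0 0.8;0 0 -0.04 0 0 0 0.8;0 0 -0.08 0 0 0 0.8;0 0 -0.1 0 0 0 0.8;0 0 -0.1 0 0 0 0.8;0 0 -0.1 0 0 0 0.8;0 0 -0.1 0 0 0 0.8;0 0 -0.1 0 0 0 0.8;0 0 -0.1 0 0 0 0.8;0 0 0 0 0 0 0.8;0 0 0 0 0 0 0.8"
}}

```text
time_s: 10.85
tool_pos: [0.4727, 0.3078, 0.2427]
tool_rot: [0.053, 0.999, 0.002, 0.001]
force: [-0.0, 0.3, 0.3]
grip_width: 0.0684
finger_force: 0.0
```

Run:
```python
from h import *
q=np.load("plate.npy"); M=plateR(q[3]); n=M[:,2]
w=np.array([.6015,.0257,.1037])-.0517*n
lp=M.T@(w-q[:3]); print("weight underside in plate frame",lp)
t=pickle.load(open("top1.pkl","rb")); W=t["world_from_camera"]
im=cv2.cvtColor(t["image"],cv2.COLOR_RGB2GRAY)
for c in ((295.9,187.4),(330.6,187.9)):
    u,v=map(round,c); p=im[v-5:v+6,u-5:u+6].astype(float); wgt=np.clip(np.median(p)-8-p,0,None)
    yy,xx=np.mgrid[v-5:v+6,u-5:u+6]; cen=((wgt*xx).sum()/wgt.sum(),(wgt*yy).sum()/wgt.sum())
    d=W[:3,:3]@np.array([(cen[0]-t["cx"])/t["fx"],(cen[1]-t["cy"])/t["fy"],1]); o=W[:3,3]
    X=o+d*(n@(w-o))/(n@d); print(cen,X,M.T@(X-q[:3]))
side=np.array([-.27,0])
Y=-.28; g=np.array([.4735,-.278,.092])
goto(g+[0,0,.09],toolR(Y)); goto(g,toolR(Y))
print(bot.read_state()["joint_pos"].round(3))
# weight on mat
m=snapshot("top"); s=snapshot("side")
cv2.imwrite("pics/w3.png",np.hstack([cv2.resize(i,(400,400),interpolation=cv2.INTER_CUBIC) for i in (m["image"][180:280,160:260,::-1],s["image"][120:220,190:290,::-1])]))
```

```text
weight underside in plate frame [ 0.02351206 -0.00321856  0.00136527]
(np.float64(296.0064620355412), np.float64(187.62197092084006)) [0.57146838 0.06869882 0.06172263] [ 0.02910434 -0.04574776  0.00136527]
(np.float64(330.6294117647059), np.float64(187.94117647058823)) [ 0.57050015 -0.02090903  0.06148142] [0.02862193 0.04386434 0.00136527]
tcp [ 0.4735 -0.278   0.188 ] dist world [ 0.0008 -0.5858 -0.0547] shift/0.25 in current axes [-0.2492 -2.3306  0.2116] in target axes [-0.6507 -2.2511  0.2186] turn [0.0022 0.0011 0.1112] deg [ 0.2  0.1 10. ]
tcp [ 0.4735 -0.278   0.098 ] dist world [ 0.0008 -0.5858 -0.1447] shift/0.25 in current axes [-0.2485 -2.3318  0.5716] in target axes [-0.6507 -2.2511  0.5786] turn [0.0022 0.0011 0.1112] deg [ 0.2  0.1 10. ]
[-0.791  0.307  0.127  1.85  -0.047  0.984  0.822]
```

View pics/w3.png

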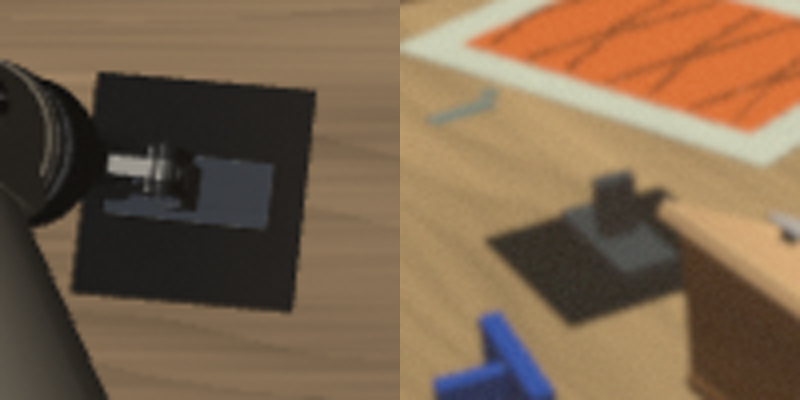

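Request:
{"op": "drive_tool", "data": {
  "rows": "-0.0156 -0.1457 0 0 0 0 0.8;-0.0156 -0.1457 0 0 0 0 0.8;-0.0156 -0.1457 0 0 0 0 0.8;-0.0156 -0.1457 0 0 0 0 0.8;-0.0156 -0.1457 0 0 0 0 0.8;-0.0156 -0.1457 0 0 0 0 0.8;-0.0156 -0.1457 0 0 0 0 0.8;-0.0156 -0.1457 0 0 0 0 0.8;-0.0156 -0.1457 0 0 0 0 0.8;-0.0156 -0.1457 0 0 0 0 0.8;-0.0156 -0.1457 0 0 0 0 0.8;-0.0156 -0.1457 0 0 0 0 0.8;-0.0156 -0.1457 0 0 0 0 0.8;-0.0156 -0.1457 0 0 0 0 0.8;-0.0156 -0.1457 0 0 0 0 0.8;-0.0156 -0.1457 0 0 0 0 0.8;0 0 0 0 0 0.055 0.8;0 0 0 0 0 0.055 0.8;0 0 0 0 0 0 0.8;0 0 0 0 0 0 0.8"
}}

```text
time_s: 12.62
tool_pos: [0.4722, -0.2783, 0.2391]
tool_rot: [0.137, 0.991, 0.0, -0.002]
force: [-0.6, -0.6, 0.1]
grip_width: 0.0686
finger_force: 0.0
```

```bash
cat > p.py <<'E'
from h import *
st=bot.read_state(); print(st["joint_pos"].round(3), st["qd"].round(2))
g=np.array([.4735,-.278,.092]); goto(g,toolR(-.28))
E
python3 p.py
```

```text
[ 0.012  0.31   0.502  1.904 -0.177  0.974  1.889] [-0.01 -0.01 -0.01  0.    0.   -0.    0.01]
tcp [ 0.4735 -0.278   0.098 ] dist world [ 0.0013  0.0003 -0.1411] shift/0.25 in current axes [-0.0062  0.0028  0.5645] in target axes [-0.0044  0.0027  0.5645] turn [-0.0001 -0.002   0.003 ] deg [-0.  -0.2  0.3]
```

Request:
{"op": "drive_tool", "data": {
  "rows": "-0.006 0.003 0.08 0 -0.002 0.003 0.8;0 0 0.1 0 0 0 0.8;0 0 0.1 0 0 0 0.8;0 0 0.1 0 0 0 0.8;0 0 0.08 0 0 0 0.8;0 0 0.05 0 0 0 0.8;0 0 0.03 0 0 0 0.8;0 0 0.02 0 0 0 0.8;0 0 0 0 0 0 0.8;0 0 0 0 0 0 0.8"
}}

```text
time_s: 13.45
tool_pos: [0.4751, -0.2788, 0.1008]
tool_rot: [0.141, 0.99, -0.0, 0.002]
force: [-0.1, -0.8, 0.8]
grip_width: 0.068
finger_force: 0.0
```

```bash
python3 p.py
python3 - <<'E'
from h import *
s=snapshot("side")["image"][205:305,340:440,::-1]; t=snapshot("top")["image"][175:275,380:480,::-1]
cv2.imwrite("pics/p1.png",np.hstack([cv2.resize(i,(400,400),interpolation=cv2.INTER_CUBIC) for i in (s,t)]))
E
```

```text
[ 0.095  0.507  0.414  2.004 -0.313  0.688  1.995] [-0.   -0.01  0.   -0.01  0.   -0.   -0.  ]
tcp [ 0.4735 -0.278   0.098 ] dist world [-0.0016  0.0008 -0.0028] shift/0.25 in current axes [0.0073 0.0014 0.0112] in target axes [0.0072 0.0014 0.0112] turn [-0.0002  0.0021 -0.0014] deg [-0.   0.2 -0.1]
```

View pics/p1.png

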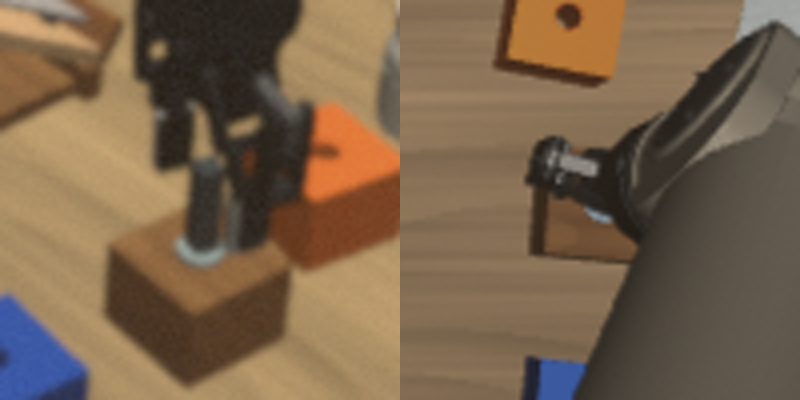

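Request:
{"op": "drive_tool", "data": {
  "rows": "0.007 0.001 0.008 0 0.002 -0.001 0.5;0 0 0 0 0 0 0.35;0 0 0 0 0 0 0.25;0 0 0 0 0 0 0.2;0 0 0 0 0 0 0;0 0 0 0 0 0 0;0 0 0 0 0 0 0;0 0 0 0 0 0 0;0 0 0 0 0 0 0;0 0 0 0 0 0 0;0 0 0 0 0 0 0",
  "grip_force": 40
}}

```text
time_s: 14.47
tool_pos: [0.4732, -0.278, 0.0983]
tool_rot: [0.14, 0.99, -0.0, -0.0]
force: [-0.7, -0.0, 5.1]
grip_width: 0.0146
finger_force: 40.0
```

Request:
{"op": "drive_tool", "data": {
  "rows": "0 0 0 0 0 0 0;0 0 0 0 0 0 0",
  "grip_force": 90
}}

```text
time_s: 14.63
tool_pos: [0.4732, -0.2779, 0.0984]
tool_rot: [0.14, 0.99, 0.0, -0.0]
force: [-2.1, 0.7, 6.5]
grip_width: 0.0141
finger_force: 87.5
```

```bash
python3 p.py; python3 -c "
from h import *; s=bot.read_state(); print(s['force'],s['wrist_torque'],s['tool_pos'],s['tool_rot'])"
```

```text
[ 0.096  0.509  0.413  2.008 -0.314  0.686  1.997] [ 0.  0.  0. -0. -0.  0.  0.]
tcp [ 0.4735 -0.278   0.098 ] dist world [ 0.0003 -0.0001 -0.0004] shift/0.25 in current axes [-0.0013  0.0001  0.0017] in target axes [-0.0013  0.0001  0.0017] turn [-0.     -0.0004 -0.0008] deg [-0.  -0.  -0.1]
[-2.08327419  0.71055854  6.46841649] [0.21007809 0.25535995 0.01731403] [ 0.47316824 -0.27793874  0.09843093] [ 1.40133232e-01  9.90132612e-01  1.49781855e-05 -2.95643843e-04]
```

Request:
{"op": "drive_tool", "data": {
  "rows": "0 0 -0.02 0 0 0 0;0 0 -0.04 0 0 0 0;0 0 -0.06 0 0 0 0;0 0 -0.08 0 0 0 0;0 0 -0.08 0 0 0 0;0 0 -0.08 0 0 0 0;0 0 -0.08 0 0 0 0;0 0 -0.08 0 0 0 0;0 0 -0.05 0 0 0 0;0 0 -0.03 0 0 0 0;0 0 0 0 0 0 0;0 0 0 0 0 0 0;0 0 0 0 0 0 0"
}}

```text
time_s: 15.72
tool_pos: [0.4726, -0.2775, 0.2472]
tool_rot: [0.14, 0.99, 0.0, -0.001]
force: [0.5, -0.1, -1.9]
grip_width: 0.0141
finger_force: 87.6
```

```bash
cat > r.py <<'E'
from h import *
q=np.load("plate.npy"); M=plateR(q[3]); Rt=toolR(q[3],np.radians(30)); L=.0914
st=bot.read_state(); print(st["joint_pos"].round(3),st["force"].round(2),"Fn",st["force"]@M[:,2],"w",st["grip_width"])
print("tip in plate frame mm",(1e3*M.T@(st["tool_pos"]+R.from_quat(st["tool_rot"]).apply([0,0,L])-q[:3])).round(2),"(surface ~1.4)")
for n,p in (("L",(.0295,-.0455)),("R",(.0293,.0443))):
    print(n); goto(M@[p[0],p[1],.0014+.015]+q[:3],Rt,L)
E
python3 r.py
python3 - <<'E'
from h import *
s=snapshot("side"); cv2.imwrite("pics/p2.png",cv2.resize(s["image"][160:280,320:440,::-1],(480,480),interpolation=cv2.INTER_CUBIC))
st=bot.read_state(); print(proj(s,st["tool_pos"]+R.from_quat(st["tool_rot"]).apply([[0,0,.0914],[0,0,-.0136]]))-[320,160])
E
```

```text
[ 1.000e-03  3.000e-01  5.110e-01  1.897e+00 -1.730e-01  9.910e-01
  1.879e+00] [ 0.5  -0.15 -1.87] Fn -1.3703422685123232 w 0.014119161260619188
tip in plate frame mm [157.32 301.86  35.96] (surface ~1.4)
L
tcp [0.6243 0.0676 0.1541] dist world [ 0.1517  0.3451 -0.0931] shift/0.25 in current axes [-0.2013  1.4947  0.3718] in target axes [-0.6933  1.3897  0.0297] turn [ 0.0444  0.3297 -0.1651] deg [  4.   29.7 -14.9]
R
tcp [ 0.6231 -0.0222  0.154 ] dist world [ 0.1505  0.2553 -0.0932] shift/0.25 in current axes [-0.2962  1.1482  0.3719] in target axes [-0.6941  1.0305  0.0297] turn [ 0.0444  0.3297 -0.1651] deg [  4.   29.7 -14.9]
[[72.46498375 68.81002077]
 [76.86134327 23.78826897]]
```

View pics/p2.png

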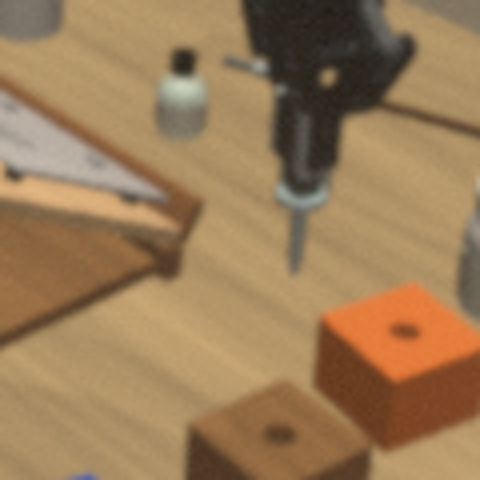

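Request:
{"op": "drive_tool", "data": {
  "rows": "0 0 0 0.0074 0.055 -0.0275 0;0 0 0 0.0074 0.055 -0.0275 0;0 0 0 0.0074 0.055 -0.0275 0;0 0 0 0.0074 0.055 -0.0275 0;0 0 0 0.0074 0.055 -0.0275 0;0 0 0 0.0074 0.055 -0.0275 0;0 0 -0.04 0 0 0 0;-0.069 0.139 0 0 0 0 0;-0.069 0.139 0 0 0 0 0;-0.069 0.139 0 0 0 0 0;-0.069 0.139 0 0 0 0 0;-0.069 0.139 0 0 0 0 0;-0.069 0.139 0 0 0 0 0;-0.069 0.139 0 0 0 0 0;-0.069 0.139 0 0 0 0 0;-0.069 0.139 0 0 0 0 0;-0.069 0.139 0 0 0 0 0;0 0 0 0 0 0 0;0 0 0 0 0 0 0;0 0 0 0 0 0 0"
}}

```text
time_s: 17.43
tool_pos: [0.6332, 0.0662, 0.1707]
tool_rot: [0.008, 0.966, 0.001, -0.258]
force: [-0.2, -0.8, -1.0]
grip_width: 0.014
finger_force: 88.0
```

Request:
{"op": "drive_tool", "data": {
  "rows": "0 0 0 0 0 0 0;0 0 0 0 0 0 0;0 0 0 0 0 0 0"
}}

```text
time_s: 17.68
tool_pos: [0.6331, 0.0656, 0.1712]
tool_rot: [0.009, 0.966, 0.002, -0.258]
force: [0.1, -0.7, -1.3]
grip_width: 0.0139
finger_force: 88.0
```

```bash
python3 r.py
```

```text
[-0.355  0.796  0.336  1.355 -0.271  1.558  1.58 ] [ 0.08 -0.67 -1.25] Fn -1.0384457499546806 w 0.013852284224794441
tip in plate frame mm [ 30.21 -43.63  35.6 ] (surface ~1.4)
L
tcp [0.6243 0.0676 0.1541] dist world [-0.0088  0.0021 -0.0171] shift/0.25 in current axes [-0.0034  0.0076  0.0768] in target axes [-0.0036  0.0077  0.0768] turn [ 0.0003  0.0014 -0.0018] deg [ 0.   0.1 -0.2]
R
tcp [ 0.6231 -0.0222  0.154 ] dist world [-0.01   -0.0877 -0.0172] shift/0.25 in current axes [-0.0052 -0.3516  0.0766] in target axes [-0.0044 -0.3515  0.0768] turn [ 0.0003  0.0014 -0.0018] deg [ 0.   0.1 -0.2]
```

Request:
{"op": "drive_tool", "data": {
  "rows": "-0.003 0.008 0 0 0.001 -0.002 0;0 0 0.03 0 0 0 0;0 0 0.03 0 0 0 0;0 0 0.02 0 0 0 0;0 0 0.02 0 0 0 0;0 0 0.01 0 0 0 0;0 0 0 0 0 0 0;0 0 0 0 0 0 0;0 0 0 0 0 0 0"
}}

```text
time_s: 18.43
tool_pos: [0.6203, 0.0693, 0.1466]
tool_rot: [0.006, 0.966, 0.002, -0.259]
force: [1.0, 0.0, -1.8]
grip_width: 0.0138
finger_force: 88.0
```

```bash
python3 r.py
python3 - <<'E'
from h import *
s=snapshot("side"); cv2.imwrite("pics/r1.png",cv2.resize(s["image"][155:215,300:380,::-1],(640,480),interpolation=cv2.INTER_CUBIC))
q=np.load("plate.npy"); M=plateR(q[3]); st=bot.read_state()
print((proj(s,[st["tool_pos"]+R.from_quat(st["tool_rot"]).apply([0,0,.0914]),M@[.0295,-.0455,.0014]+q[:3],M@[.0293,.0443,.0014]+q[:3]])-[300,155])*8)
E
```

```text
[-0.362  0.802  0.328  1.405 -0.275  1.504  1.586] [ 1.02  0.04 -1.78] Fn -1.0341824491377662 w 0.013771010243487765
tip in plate frame mm [ 29.27 -47.08   7.84] (surface ~1.4)
L
tcp [0.6243 0.0676 0.1541] dist world [ 0.0041 -0.0017  0.0075] shift/0.25 in current axes [ 0.0009 -0.0064 -0.0342] in target axes [ 0.0009 -0.0064 -0.0342] turn [-0.0002  0.0001  0.0017] deg [-0.   0.   0.2]
R
tcp [ 0.6231 -0.0222  0.154 ] dist world [ 0.0028 -0.0915  0.0074] shift/0.25 in current axes [ 0.0011 -0.3656 -0.0341] in target axes [ 1.000e-04 -3.656e-01 -3.420e-02] turn [-0.0002  0.0001  0.0017] deg [-0.   0.   0.2]
[[175.20307005 234.06763577]
 [169.9133692  253.29198326]
 [344.63684448 363.53073864]]
```

View pics/r1.png

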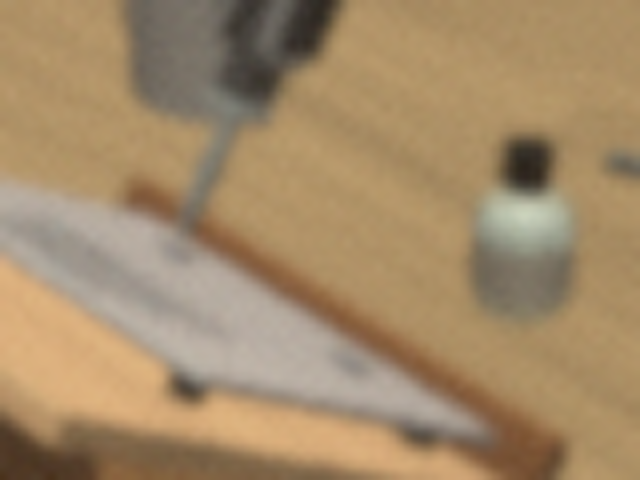

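Request:
{"op": "drive_tool", "data": {
  "rows": "0 -0.006 0.004 0 0 0.002 0;0 0 0.004 0 0 0 0;0 0 0.004 0 0 0 0;0 0 0.004 0 0 0 0;0 0 0 0 0 0 0;0 0 0 0 0 0 0"
}}

```text
time_s: 18.98
tool_pos: [0.6179, 0.0679, 0.1428]
tool_rot: [0.008, 0.966, 0.002, -0.259]
force: [0.3, 0.2, -1.4]
grip_width: 0.0142
finger_force: 88.0
```

```bash
python3 r.py|sed -n 1,4p
```

```text
[-0.362  0.803  0.328  1.414 -0.275  1.496  1.586] [ 0.28  0.16 -1.43] Fn -1.0998587068092955 w 0.014231364455231918
tip in plate frame mm [ 29.46 -45.65   3.4 ] (surface ~1.4)
L
tcp [0.6243 0.0676 0.1541] dist world [ 0.0064 -0.0003  0.0113] shift/0.25 in current axes [ 0.0004 -0.0007 -0.052 ] in target axes [ 0.0004 -0.0007 -0.052 ] turn [-0.0002 -0.0004 -0.0002] deg [-0. -0. -0.]
```

Request:
{"op": "drive_tool", "data": {
  "rows": "0 0 0.002 0 0 0 0;0 0 0.002 0 0 0 0;0 0 0 0 0 0 0;0 0 0 0 0 0 0"
}}

```text
time_s: 19.32
tool_pos: [0.6175, 0.0679, 0.142]
tool_rot: [0.008, 0.966, 0.002, -0.259]
force: [0.2, -0.8, -0.8]
grip_width: 0.014
finger_force: 88.0
```

Request:
{"op": "drive_tool", "data": {
  "rows": "0 0 0.001 0 0 0 0;0 0 0.001 0 0 0 0;0 0 0 0 0 0 0"
}}

```text
time_s: 19.57
tool_pos: [0.6172, 0.0679, 0.1415]
tool_rot: [0.008, 0.966, 0.002, -0.259]
force: [0.1, -0.3, -0.9]
grip_width: 0.0141
finger_force: 88.0
```

Request:
{"op": "drive_tool", "data": {
  "rows": "0 0 0.001 0 0 0 0;0 0 0 0 0 0 0"
}}

```text
time_s: 19.73
tool_pos: [0.6171, 0.0678, 0.1413]
tool_rot: [0.008, 0.966, 0.002, -0.259]
force: [-0.8, 0.6, -1.0]
grip_width: 0.0142
finger_force: 88.0
```

Request:
{"op": "drive_tool", "data": {
  "rows": "0 0 0.001 0 0 0 0;0 0 0 0 0 0 0"
}}

```text
time_s: 19.9
tool_pos: [0.6171, 0.0678, 0.1412]
tool_rot: [0.008, 0.966, 0.002, -0.259]
force: [0.5, 0.1, -0.7]
grip_width: 0.0136
finger_force: 88.0
```

Request:
{"op": "drive_tool", "data": {
  "rows": "0 0 0.001 0 0 0 0;0 0 0 0 0 0 0"
}}

```text
time_s: 20.07
tool_pos: [0.617, 0.0679, 0.1411]
tool_rot: [0.008, 0.966, 0.002, -0.259]
force: [0.3, 0.1, 0.2]
grip_width: 0.0136
finger_force: 88.0
```

Request:
{"op": "drive_tool", "data": {
  "rows": "0 0 0.001 0 0 0 0;0 0 0 0 0 0 0"
}}

```text
time_s: 20.23
tool_pos: [0.617, 0.0679, 0.141]
tool_rot: [0.008, 0.966, 0.002, -0.259]
force: [2.1, 1.1, 2.2]
grip_width: 0.0138
finger_force: 88.0
```

Request:
{"op": "drive_tool", "data": {
  "rows": "0 0 0.0004 0 0 0 0;0 0 0 0 0 0 0;0 0 0 0 0 0 0;0 0 0 0 0 0 0"
}}

```text
time_s: 20.57
tool_pos: [0.6169, 0.0679, 0.1409]
tool_rot: [0.008, 0.966, 0.002, -0.259]
force: [1.1, 0.6, 3.1]
grip_width: 0.0137
finger_force: 88.1
```

Request:
{"op": "drive_tool", "data": {
  "rows": "0 0 0 0 0 0 0;0 0 0 0 0 0 0;0 0 0 0 0 0 0"
}}

```text
time_s: 20.82
tool_pos: [0.6169, 0.0679, 0.1408]
tool_rot: [0.008, 0.966, 0.002, -0.259]
force: [2.0, 0.0, 3.5]
grip_width: 0.0139
finger_force: 88.2
```

```bash
python3 r.py|sed -n 1,2p
```

```text
[-0.362  0.803  0.328  1.419 -0.275  1.49   1.586] [1.99 0.   3.51] Fn 4.036256161438324 w 0.013916014826603413
tip in plate frame mm [ 29.28 -45.59   1.22] (surface ~1.4)
```

Request:
{"op": "drive_tool", "data": {
  "rows": "0 0 -0.02 0 0 0 0;0 0 -0.04 0 0 0 0;0 -0.04 0 0 0 0 0;0 -0.08 0 0 0 0 0;0 -0.08 0 0 0 0 0;0 -0.08 0 0 0 0 0;0 -0.06 0 0 0 0 0;0 -0.02 0 0 0 0 0;0 0 0 0 0 0 0;0 0 0 0 0 0 0;0 0 0 0 0 0 0;0 0 0 0 0 0 0"
}}

```text
time_s: 21.82
tool_pos: [0.6229, -0.0205, 0.1535]
tool_rot: [0.006, 0.966, 0.002, -0.259]
force: [-0.0, 0.3, -1.5]
grip_width: 0.0138
finger_force: 88.2
```

```bash
python3 r.py
```

```text
[-0.262  0.799  0.355  1.403 -0.23   1.513  1.694] [-0.    0.33 -1.5 ] Fn -1.3061773615982597 w 0.013790612804157634
tip in plate frame mm [29.27 42.63 15.87] (surface ~1.4)
L
tcp [0.6243 0.0676 0.1541] dist world [0.0014 0.0881 0.0006] shift/0.25 in current axes [ 3.000e-04  3.525e-01 -2.200e-03] in target axes [ 0.0011  0.3525 -0.0021] turn [-0.0001 -0.0003  0.0014] deg [-0.  -0.   0.1]
R
tcp [ 0.6231 -0.0222  0.154 ] dist world [ 0.0002 -0.0017  0.0005] shift/0.25 in current axes [ 0.0003 -0.0067 -0.0021] in target axes [ 0.0003 -0.0067 -0.0021] turn [-0.0001 -0.0003  0.0014] deg [-0.  -0.   0.1]
```

Request:
{"op": "drive_tool", "data": {
  "rows": "0 -0.003 0.016 0 0 0 0;0 0 0.016 0 0 0 0;0 0 0.01 0 0 0 0;0 0 0.004 0 0 0 0;0 0 0 0 0 0 0;0 0 0 0 0 0 0;0 0 0 0 0 0 0"
}}

```text
time_s: 22.4
tool_pos: [0.6171, -0.0229, 0.1438]
tool_rot: [0.008, 0.966, 0.002, -0.259]
force: [-0.6, 0.8, -1.4]
grip_width: 0.014
finger_force: 88.2
```

```bash
python3 r.py
```

```text
[-0.261  0.8    0.355  1.425 -0.23   1.489  1.697] [-0.56  0.81 -1.39] Fn -1.4918787098550352 w 0.013983363579008699
tip in plate frame mm [29.39 45.19  4.61] (surface ~1.4)
L
tcp [0.6243 0.0676 0.1541] dist world [0.0072 0.0906 0.0103] shift/0.25 in current axes [ 0.0007  0.3626 -0.0473] in target axes [ 0.0005  0.3626 -0.0471] turn [-0.0002 -0.0001 -0.0003] deg [-0. -0. -0.]
R
tcp [ 0.6231 -0.0222  0.154 ] dist world [0.006  0.0008 0.0102] shift/0.25 in current axes [-0.0003  0.0034 -0.0471] in target axes [-0.0003  0.0034 -0.0471] turn [-0.0002 -0.0001 -0.0003] deg [-0. -0. -0.]
```

Request:
{"op": "drive_tool", "data": {
  "rows": "0 0.003 0.004 0 0 0 0;0 0 0.003 0 0 0 0;0 0 0 0 0 0 0;0 0 0 0 0 0 0"
}}

```text
time_s: 22.73
tool_pos: [0.6161, -0.0221, 0.1422]
tool_rot: [0.008, 0.966, 0.002, -0.259]
force: [-0.9, -0.1, -0.9]
grip_width: 0.0137
finger_force: 88.2
```

Request:
{"op": "drive_tool", "data": {
  "rows": "0 0 0.002 0 0 0 0;0 0 0.001 0 0 0 0;0 0 0 0 0 0 0"
}}

```text
time_s: 22.98
tool_pos: [0.6157, -0.0221, 0.1415]
tool_rot: [0.008, 0.966, 0.002, -0.259]
force: [-0.6, 0.4, -1.1]
grip_width: 0.0139
finger_force: 88.2
```

Request:
{"op": "drive_tool", "data": {
  "rows": "0 0 0.001 0 0 0 0;0 0 0 0 0 0 0"
}}

```text
time_s: 23.15
tool_pos: [0.6156, -0.0222, 0.1413]
tool_rot: [0.008, 0.966, 0.002, -0.259]
force: [-0.1, -0.2, -1.4]
grip_width: 0.0137
finger_force: 88.2
```

Request:
{"op": "drive_tool", "data": {
  "rows": "0 0 0.001 0 0 0 0;0 0 0 0 0 0 0"
}}

```text
time_s: 23.32
tool_pos: [0.6155, -0.0221, 0.1411]
tool_rot: [0.008, 0.966, 0.002, -0.259]
force: [0.2, 0.3, -1.5]
grip_width: 0.0136
finger_force: 88.2
```

```bash
python3 r.py|sed -n 1,2p
```

```text
[-0.262  0.801  0.354  1.431 -0.231  1.483  1.696] [ 0.2   0.26 -1.47] Fn -1.1711618098005812 w 0.013621566667913304
tip in plate frame mm [29.47 44.39  1.44] (surface ~1.4)
```

Request:
{"op": "drive_tool", "data": {
  "rows": "0 0 0.001 0 0 0 0;0 0 0 0 0 0 0"
}}

```text
time_s: 23.48
tool_pos: [0.6155, -0.0221, 0.141]
tool_rot: [0.008, 0.966, 0.002, -0.259]
force: [0.9, -0.4, -1.4]
grip_width: 0.0137
finger_force: 88.2
```

Request:
{"op": "drive_tool", "data": {
  "rows": "0 0 0.001 0 0 0 0;0 0 0 0 0 0 0"
}}

```text
time_s: 23.65
tool_pos: [0.6155, -0.0221, 0.1409]
tool_rot: [0.008, 0.966, 0.002, -0.259]
force: [0.1, -0.1, 0.0]
grip_width: 0.0138
finger_force: 88.2
```

Request:
{"op": "drive_tool", "data": {
  "rows": "0 0 0.0006 0 0 0 0;0 0 0 0 0 0 0"
}}

```text
time_s: 23.82
tool_pos: [0.6154, -0.0221, 0.1408]
tool_rot: [0.008, 0.966, 0.002, -0.259]
force: [0.9, -0.1, 0.9]
grip_width: 0.014
finger_force: 88.2
```

Contact begun (about 2 N); a little more, then hold.

Request:
{"op": "drive_tool", "data": {
  "rows": "0 0 0.001 0 0 0 0;0 0 0.0002 0 0 0 0;0 0 0 0 0 0 0;0 0 0 0 0 0 0"
}}

```text
time_s: 24.15
tool_pos: [0.6154, -0.0221, 0.1407]
tool_rot: [0.008, 0.966, 0.002, -0.259]
force: [3.0, -0.0, 3.6]
grip_width: 0.014
finger_force: 88.3
```

Request:
{"op": "drive_tool", "data": {
  "rows": "0 0 0 0 0 0 0;0 0 0 0 0 0 0;0 0 0 0 0 0 0"
}}

```text
time_s: 24.4
tool_pos: [0.6154, -0.0221, 0.1406]
tool_rot: [0.008, 0.966, 0.002, -0.259]
force: [3.0, -0.6, 4.7]
grip_width: 0.0142
finger_force: 88.4
```

```bash
python3 r.py|sed -n 1,2p
```

```text
[-0.262  0.801  0.354  1.432 -0.231  1.481  1.696] [ 3.03 -0.63  4.75] Fn 5.630107056919908 w 0.014178859404317434
tip in plate frame mm [29.28 44.44  0.9 ] (surface ~1.4)
```

Request:
{"op": "drive_tool", "data": {
  "rows": "0 0 0 0 0 0 0;0 0 -0.02 0 0 0 0;0 0 -0.05 0 0 0 0;0 0 -0.08 0 0 0 0;0 0 -0.05 0 0 0 0;0 0 0 0 0 0 0;0 0 0 0 0 0 0;0 0 0 0 0 0 0"
}}

```text
time_s: 25.07
tool_pos: [0.639, -0.0224, 0.1822]
tool_rot: [0.008, 0.966, 0.002, -0.26]
force: [0.3, 0.5, -2.5]
grip_width: 0.0138
finger_force: 88.2
```

```bash
cat > b.py <<'E'
from h import *
import sys
st=bot.read_state(); print(st["joint_pos"].round(3),st["force"].round(2),"tool z axis",R.from_quat(st["tool_rot"]).apply([0,0,1]).round(4))
Rt=R.from_quat([.140133,.990133,0,0])
goto(np.array([.4732,-.2779,.0984+float(sys.argv[1])]),Rt,0)
E
python3 b.py .15
```

```text
[-0.255  0.798  0.363  1.335 -0.227  1.585  1.689] [ 0.31  0.54 -2.52] tool z axis [-0.5025  0.0076 -0.8646]
tcp [ 0.4732 -0.2779  0.2484] dist world [-0.1658 -0.2555  0.0662] shift/0.25 in current axes [ 0.6919 -1.0324  0.0966] in target axes [ 0.3535 -1.1657 -0.2646] turn [-0.0447 -0.3332  0.1649] deg [ -4.  -30.   14.8]
```

Request:
{"op": "drive_tool", "data": {
  "rows": "0.0865 -0.129 0 0 0 0 0;0.0865 -0.129 0 0 0 0 0;0.0865 -0.129 0 0 0 0 0;0.0865 -0.129 0 0 0 0 0;0.0865 -0.129 0 0 0 0 0;0.0865 -0.129 0 0 0 0 0;0.0865 -0.129 0 0 0 0 0;0.0865 -0.129 0.04 0 0 0 0;0 0 0.05 0 0 0 0;0 0 0 -0.00745 -0.0555 0.0275 0;0 0 0 -0.00745 -0.0555 0.0275 0;0 0 0 -0.00745 -0.0555 0.0275 0;0 0 0 -0.00745 -0.0555 0.0275 0;0 0 0 -0.00745 -0.0555 0.0275 0;0 0 0 -0.00745 -0.0555 0.0275 0;0 0 0 0 0 0 0;0 0 0 0 0 0 0;0 0 0 0 0 0 0;0 0 0 0 0 0 0"
}}

```text
time_s: 26.65
tool_pos: [0.4757, -0.2774, 0.2503]
tool_rot: [0.139, 0.99, 0.0, 0.0]
force: [1.2, 0.4, -1.6]
grip_width: 0.0141
finger_force: 88.0
```

```bash
python3 b.py .06
```

```text
[ 0.004  0.299  0.506  1.889 -0.171  0.996  1.876] [ 1.19  0.43 -1.62] tool z axis [ 1.e-04  0.e+00 -1.e+00]
tcp [ 0.4732 -0.2779  0.1584] dist world [-0.0025 -0.0005 -0.0919] shift/0.25 in current axes [ 0.0092 -0.0048  0.3676] in target axes [ 0.0092 -0.0048  0.3676] turn [0.     0.     0.0015] deg [0.  0.  0.1]
```

Request:
{"op": "drive_tool", "data": {
  "rows": "0.009 -0.005 0.04 0 0 0.001 0;0 0 0.08 0 0 0 0;0 0 0.08 0 0 0 0;0 0 0.08 0 0 0 0;0 0 0.05 0 0 0 0;0 0 0.03 0 0 0 0;0 0 0 0 0 0 0;0 0 0 0 0 0 0;0 0 0 0 0 0 0;0 0 0 0 0 0 0"
}}

```text
time_s: 27.48
tool_pos: [0.4733, -0.2789, 0.1616]
tool_rot: [0.141, 0.99, -0.0, 0.002]
force: [0.6, 0.4, -1.5]
grip_width: 0.014
finger_force: 88.0
```

```bash
python3 b.py .045
```

```text
[ 0.053  0.412  0.464  1.973 -0.252  0.808  1.946] [ 0.59  0.35 -1.54] tool z axis [ 3.7e-03 -8.0e-04 -1.0e+00]
tcp [ 0.4732 -0.2779  0.1434] dist world [-0.0001  0.001  -0.0182] shift/0.25 in current axes [0.0017 0.0035 0.0729] in target axes [0.0015 0.0036 0.0729] turn [ 0.0002  0.0024 -0.0009] deg [ 0.   0.2 -0.1]
```

Request:
{"op": "drive_tool", "data": {
  "rows": "0.001 0.003 0.02 0 0.002 -0.001 0;0 0 0.04 0 0 0 0;0 0 0.05 0 0 0 0;0 0 0.05 0 0 0 0;0 0 0.04 0 0 0 0;0 0 0.03 0 0 0 0;0 0 0 0 0 0 0;0 0 0 0 0 0 0;0 0 0 0 0 0 0"
}}

```text
time_s: 28.23
tool_pos: [0.4729, -0.278, 0.1036]
tool_rot: [0.14, 0.99, 0.0, -0.0]
force: [0.6, -0.1, -1.4]
grip_width: 0.0138
finger_force: 88.0
```

```bash
python3 b.py 0
```

```text
[ 0.092  0.501  0.418  2.006 -0.309  0.696  1.994] [ 0.61 -0.07 -1.42] tool z axis [-3.e-04  3.e-04 -1.e+00]
tcp [ 0.4732 -0.2779  0.0984] dist world [ 0.0003  0.0001 -0.0052] shift/0.25 in current axes [-0.0011  0.0007  0.0207] in target axes [-0.0011  0.0007  0.0207] turn [ 0.0002 -0.0002 -0.0001] deg [ 0. -0. -0.]
```

Request:
{"op": "drive_tool", "data": {
  "rows": "0 0 0.006 0 0 0 0;0 0 0.006 0 0 0 0;0 0 0.004 0 0 0 0;0 0 0.002 0 0 0 0;0 0 0 0 0 0 0;0 0 0 0 0 0 0"
}}

```text
time_s: 28.73
tool_pos: [0.4727, -0.2777, 0.0988]
tool_rot: [0.14, 0.99, 0.0, -0.0]
force: [-0.2, 0.7, -1.6]
grip_width: 0.0137
finger_force: 88.0
```

Request:
{"op": "drive_tool", "data": {
  "rows": "0 0 0.002 0 0 0 0;0 0 0.001 0 0 0 0;0 0 0 0 0 0 0"
}}

```text
time_s: 28.98
tool_pos: [0.4727, -0.2777, 0.0985]
tool_rot: [0.14, 0.99, 0.0, -0.0]
force: [-2.4, 0.7, 4.1]
grip_width: 0.0138
finger_force: 88.8
```

Seated (collar touches). Release slowly and withdraw straight up.

Request:
{"op": "drive_tool", "data": {
  "rows": "0 0 0 0 0 0 0.3;0 0 0 0 0 0 0.5;0 0 0 0 0 0 0.8;0 0 0 0 0 0 0.8;0 0 0 0 0 0 0.8;0 0 0 0 0 0 0.8;0 0 -0.02 0 0 0 0.8;0 0 -0.04 0 0 0 0.8;0 0 -0.08 0 0 0 0.8;0 0 -0.1 0 0 0 0.8;0 0 -0.1 0 0 0 0.8;0 0 -0.1 0 0 0 0.8;0 0 -0.1 0 0 0 0.8;0.08 0.1 -0.05 0 0 0 0.8;0.1 0.1 0 0 0 0 0.8;0 0.1 0 0 0 0 0.8;0 0.1 0 0 0 0 0.8;0 0 0 0 0 0 0.8;0 0 0 0 0 0 0.8;0 0 0 0 0 0 0.8"
}}

```text
time_s: 30.65
tool_pos: [0.4572, -0.1698, 0.2463]
tool_rot: [0.14, 0.99, 0.0, -0.0]
force: [0.1, -1.1, -0.6]
grip_width: 0.0685
finger_force: 0.0
```

Run:
```python
from h import *
t=snapshot("top")["image"][:,:,::-1]; s=snapshot("side")["image"][:,:,::-1]
a=cv2.resize(t[100:300,160:460],(480,320)); b=cv2.resize(s[130:310,190:460],(480,320)); cv2.imwrite("pics/end.png",np.vstack([a,b])[:600])
```

```text
(no output)
```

View pics/end.png

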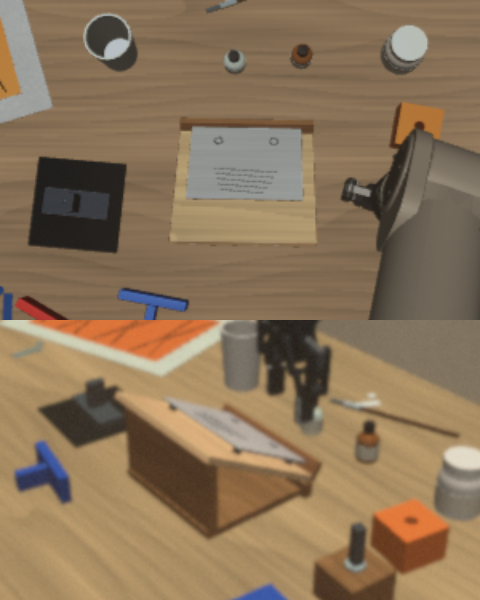

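The weight sits centred and flat on the mat, the punch stands upright in its block, and the bottles, jar and tumbler have not moved.

```bash
python3 -c "
from cell import bot; print(bot.sign_off())"
```

```text
the job is handed in; nothing more can be done
None
```

I handed the job in at about 31 s of the 72 s allowed: the weight is on the middle of the mat, both rings were pressed left then right (about 5 N and 7 N, roughly half a second each), the punch is back in its block, and the bottles, jar and tumbler are untouched; no verdict came back.

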